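Serve a cherry tomato from under the riser

TASK

Take the blue dish by its handle and draw it straight out from under the riser, then lift it and give it a quarter turn so that the handle lies parallel to the riser's open front edge and points back toward the robot. Keep the dish level all the while and the tomato inside the white ring, do not touch the tomato, do not let the dish or the tomato knock the riser, and leave the plate and the tin where they stand. Finish while still holding the dish level and still, its middle over the middle of the plate and about ten centimetres above it, with the tomato settled in the centre.

Things in the scene. Friction and masses are not known exactly. Their poses are not given: they have to be found in the camera images.
- dish: blue round dish, 121 mm across, 25 mm high, about 0.16 kg, with one straight handle along its own -x. Origin: centre of its underside; z up. Inside, a flat spot of 10 mm radius, 6 mm up, then a cone rising 18 mm over 48 mm to the rim; thin white ring of 30 mm radius on the cone. Centre of mass 20 mm off the dish centre, toward the handle
- handle_grip (a point): where to take the handle: middle of its section, at [-0.17, 0, 0.036] in the dish frame, same axes. The handle is a light wood bar, 16 mm wide, 22 mm high (25 to 47 mm above the dish's underside), from 72 to 200 mm from the dish centre. This point starts 100 to 145 mm outside the riser's front edge
- tomato: cherry tomato: red ball, 32 mm across, 20 g, loose in the middle of the dish, its centre 22 mm above the dish's underside. Origin: the ball's centre. It starts to roll if the dish tilts over about 7 degrees or is jerked over about 1 m/s2
- riser: fixed riser: wood board, 200 (x) x 270 (y) mm, underside 110 mm, top 128 mm above the worktop, on four corner legs, 234 mm between them. Origin: worktop under its centre. Open front: own -x, about to the robot's right; front edge at x = -0.10. Own y points about to the robot. The handle sticks out of the front. Jars on the rear half reach up to 220 mm
- plate: white dinner plate, 240 mm across, 22 mm high, loose, on the worktop ahead and to the right. Origin: centre of its underside
- tin: flat round food tin, 86 mm across, 40 mm high, a bystander at the back, between riser and plate; origin: centre of its underside

How it is judged:
On the way, in this order (a step that is already met when the one before it is completed fails the run):
1. the dish, not yet turned (handle within 23 degrees of the riser's front-to-back line), is drawn out of the riser's front until its rim is clear of the board (x of dish in the frame of riser below -0.165 m and angle between the x axis of dish and the x axis of riser, either way round below 0.4 rad and contact force between the fingers and dish above 1 N), for 0.1 s.
2. in the air, the dish has made its quarter turn (within 14 degrees), handle end toward the robot (angle between the x axis of dish and the x axis of riser, either way round above 1.32 rad and y of riser in the frame of dish above 0.1 m and height (world z) of dish above 0.05 m), for 0.2 s.
At the end, for the whole second after the job is handed in: Dish held still in the fingers, underside 70 to 180 mm above the worktop, centre within 30 mm of the plate's, level within 7 deg, handle within 12 deg of parallel to the riser's front edge and toward the robot, tomato within 20 mm of the dish centre, plate not moved over 30 mm (angle between the x axis of dish and the x axis of riser, either way round above 1.36 rad and y of riser in the frame of dish above 0.1 m and height (world z) of dish between 0.07 and 0.18 m and horizontal distance between dish and plate below 0.03 m and angle between dish's own z axis and vertical below 0.12 rad and linear speed of dish below 0.03 m/s and horizontal distance between tomato and dish below 0.02 m and distance between tomato and dish below 0.04 m and contact force between the fingers and dish above 1 N and contact force between dish and plate below 0.1 N and distance of plate from where it was at the start of the episode below 0.03 m); the arm keeps its last pose, push and grip.
It fails at once if the tomato's centre passes the white ring (30 mm from the dish centre) (distance between tomato and dish above 0.045 m).
It fails at once if the dish tips by more than 14 degrees (angle between dish's own z axis and vertical above 0.25 rad).
It fails at once if the dish or the tomato knocks the riser (2 N) (contact force between any of dish, tomato and riser above 2 N).
It fails at once if the robot touches the tomato (contact force between any of the fingers, the arm and tomato above 0.3 N).
It fails at once if the plate or the tin is shifted by more than 30 mm (distance of any of plate, tin from where it was at the start of the episode above 0.03 m).
It also fails if it takes over 53 s, if anything falls off the work surface, if the arm or the gripper's body presses on something with over 40 N, if the wrist force passes 120 N, or if a joint passes its speed limit or range.

ROBOT

A 6-joint arm with a two-finger parallel gripper is mounted at the origin on the work surface; the furniture and walls round the work are solid. World frame = base frame: x ahead of the robot, y to its left, z up, the work surface at z = 0. Lengths are in m, angles in rad, forces in N, time in s.
With the tool pointing down it reaches from about 0.35 to 0.975 m from the base axis. Payload 4.9 kg.
Tool frame: the origin (TCP) lies on the front face of the gripper's body, between the roots of the fingers; the fingertips stand ctrl.tip_extent ahead of it and the grasp point (between the pads) lies 54 mm ahead of it (ctrl.tip_extent is the distance from the TCP to the fingertips, in m); z points along the fingers, y is the line along which they close (so a half turn about z gives the same grasp; the last joint's range is limited). The gripper opens to 85 mm and grips with 20 to 120 N. Pads are 22 mm wide; open, the fingers measure 114 mm over their backs; the gripper's body (76 mm by 85 mm) begins 54 mm behind the grasp point. The pads swing forward as they close: fully open they stand 13 mm farther back than shut.
Start: joints at [-1.371, 0.053, 1.613, -0, 1.476, -0.119], TCP at [0.196, -0.593, 0.304] pointing down, gripper open.
Joint ranges: [-3.01, 3.01], [-1.01, 2.22], [0.06, 2.58], [-1.02, 4.17], [0.09, 2.62], [-3.14, 3.14]. Speed limits (rad/s): [2.57, 2.57, 3.14, 3.14, 3.14, 3.14].

INTERFACE

Orientations are given as a rotation vector (axis times angle).
In Python, from station import ctrl gives the robot as it stands.
- The arm moves only by the tool apply_moves, never from a script. Its argument "rows" is one flat list of numbers, 6 for each row, row after row: the shift along the tool's x, y, z normalised to -1 to 1, where 1 is 0.6 m, then the turn, a rotation vector about the tool's x, y, z normalised to -1 to 1, where 1 is 90 degrees. A call has 1 to 20 rows; each row is the pose to reach, as a shift and turn from the pose commanded when the call began, along the tool's axes at that moment; what a row does not reach only later rows make up. A row lasts 1/10 s, in which the tool goes at most 50 mm and 8.59 degrees, less where a joint would pass 70% of its speed; a pose out of reach is approached as far as the arm can. A call with a number of a shift or a turn outside -1 to 1 is refused whole. A call with a gripper value outside its range is refused whole. "grip" is the opening, from 0 (shut) to 1 (fully open), set as the call begins (left out, the last holds). The fingers move at their own pace and stop on an object; "grip_force" is the grip in N (left out, the last holds). Time passes only in rows, so rows that repeat a pose let the fingers close. It gives the time, the measured TCP pose, the force, the opening and the grip force at its end, in the units of the state.
- ctrl.get_obs(): the state, without advancing time (a new reading comes with each control period).
- ctrl.get_image(name): name is "side" or "top"; returns (picture, depth): 420x560x3 uint8, blue, green, red; 420x560 float32, m along the optical axis (not along the pixel's ray), 0 where there is no reading.
- ctrl.camera_model(name): a dict with "mtx" (3x3 intrinsics, pixels), "k1" (the pictures are not rectified: a ray, as slopes to the right and down, at radius r is drawn at 1 + k1 r^2 times it, then the intrinsics apply), "R" (3x3) and "t" (3): a world point X has camera coordinates R X + t. Camera axes: x right, y down, z forward; pixel columns grow to the right and rows downward; lengths in m; the calibration is good to about 2 mm. A picture is of the moment at which its call begins. camera_model takes no time and is no camera call.
- ctrl.finish_job(): hands the job in; it is judged then, once.
The state is a dict: "t": time; "q": joint angles; "dq": joint speeds; "effort": joint torques, N m; "tool_pos": TCP position; "tool_rot": TCP orientation; "contact_force": force on the tool from outside, world axes, zero at the start; "wrist_torque": the same for the moment, N m; "opening": finger opening in m; "grip_force": force on a finger pad.
Only numpy, scipy, OpenCV 4.12 (cv2) and the standard library are available. Lean on these libraries where they do the work, as an engineer would, in place of code of your own. Each camera call takes 0.05 s, during which the arm holds its last target. There are 200 camera calls.

## Working session

There is one attempt and no reset: what is moved stays moved. The work goes in short steps, Python scripts to look and compute and a tool call to move; the robot and the scene stay as the last step left them, time stands still between calls to the robot, and variables do not carry over. Pictures are saved under pics/ and viewed, at most 10 in all, crops included, and the job is handed in when it is done.

Besides the shell and the picture viewer there is one more tool, called after "Call:" by a JSON object that holds its "op" and its "data", one argument or row to a line. apply_moves: Moves the arm, as the interface text tells. Its arguments: {"type":"object","properties":{"rows":{"type":"array","items":{"type":"number"}},"grip":{"type":"number"},"grip_force":{"type":"number"}},"required":["rows"]}

```bash
mkdir -p pics; ls; cat > h.py <<'E'
import numpy as np, cv2
from station import ctrl
def cam(n):
    m=ctrl.camera_model(n); return {k:np.array(v,float) for k,v in m.items()}
def pts(n,depth):
    m=cam(n);h,w=depth.shape
    u,v=np.meshgrid(np.arange(w),np.arange(h))
    K=m['mtx'];xd=(u-K[0,2])/K[0,0];yd=(v-K[1,2])/K[1,1]
    x,y=xd.copy(),yd.copy()
    for _ in range(8):
        s=1+m['k1']*(x*x+y*y);x=xd/s;y=yd/s
    C=np.stack([x*depth,y*depth,depth],-1)
    return (C-m['t'])@m['R']   # R^T (C-t)
E
python3 - <<'E'
from h import *
o=ctrl.get_obs();print({k:np.round(v,3).tolist() for k,v in o.items()},ctrl.tip_extent)
for n in('top','side'):
    im,d=ctrl.get_image(n);cv2.imwrite(f'pics/{n}0.png',im);np.savez(f'{n}0.npz',im=im,d=d);print(n,{k:np.round(v,3).tolist() for k,v in cam(n).items()})
E
```

```text
pics
{'t': 0.0, 'q': [-1.371, 0.053, 1.614, -0.0, 1.476, -0.119], 'dq': [-0.0, 0.001, -0.001, -0.002, 0.0, 0.001], 'effort': [0.0, -39.368, -37.018, -0.0, 0.007, 0.0], 'tool_pos': [0.196, -0.593, 0.303], 'tool_rot': [-3.1, -0.498, 0.0], 'contact_force': [0.918, 0.331, -0.308], 'wrist_torque': [0.034, -0.026, -0.024], 'grip_force': 0.0, 'opening': 0.085} 0.0726
top {'mtx': [[457.375, 0.0, 277.713], [0.0, 457.375, 208.396], [0.0, 0.0, 1.0]], 'k1': -0.002, 'R': [[-0.0, -1.0, -0.008], [-0.996, 0.001, -0.087], [0.087, 0.008, -0.996]], 't': [0.051, 0.61, 1.01]}
side {'mtx': [[421.132, 0.0, 273.149], [0.0, 421.132, 209.949], [0.0, 0.0, 1.0]], 'k1': -0.046, 'R': [[0.997, -0.077, 0.025], [-0.014, -0.457, -0.889], [0.08, 0.886, -0.457]], 't': [-0.588, 0.071, 0.96]}
```

View pics/top0.png

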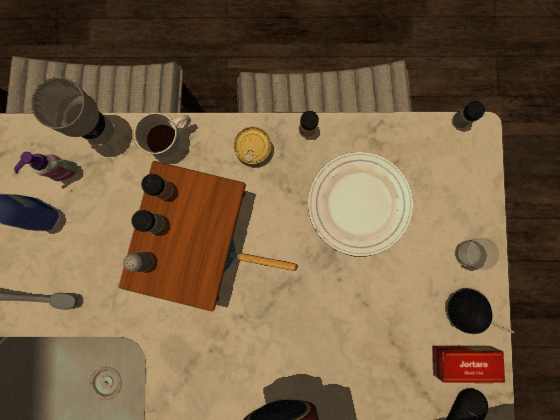

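View pics/side0.png

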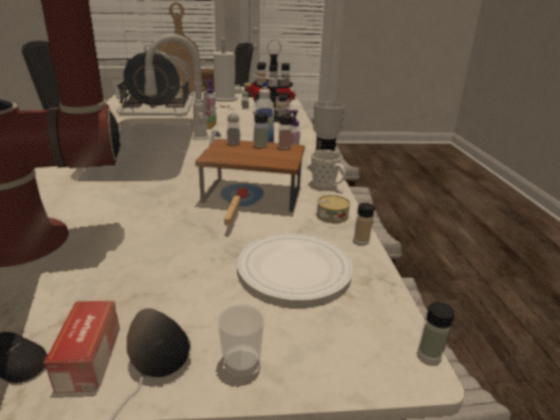

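The top view shows the handle running from (238,257) to (297,267), the riser's front edge from (245,183) to (213,310), the plate at (360,204) and the tin at (253,146). The side view shows the handle at (234,208) sticking out of the riser, with the tomato visible on the dish.

```bash
cat > m.py <<'E'
from h import *
z=np.load('top0.npz');im,d=z['im'],z['d'];P=pts('top',d)
hsv=cv2.cvtColor(im,cv2.COLOR_BGR2HSV)
def box(a,x0,x1,y0,y1):
    b=np.zeros_like(a);b[y0:y1,x0:x1]=a[y0:y1,x0:x1];return b
# board: by height
Z=P[...,2]
bm=box(((Z>.115)&(Z<.14)).astype(np.uint8),110,255,150,320)
bp=P[bm>0];r=cv2.minAreaRect((bp[:,:2]*1000).astype(np.float32));print('riser',r,np.median(bp[:,2]))
print(cv2.boxPoints(r))
# handle
print('hsv handle',hsv[262,265],hsv[262,285],hsv[285,265],Z[262,268])
hm=box(((hsv[...,1]>110)&(hsv[...,2]>120)).astype(np.uint8),238,310,245,280)
hp=P[hm>0];s=hp[(hp[:,2]>.035)&(hp[:,2]<.06)];print(len(hp),len(s),np.median(s[:,2]))
r=cv2.minAreaRect((s[:,:2]*1000).astype(np.float32));print('handle',r)
c=s[:,:2].mean(0);u=np.linalg.svd(s[:,:2]-c)[2][0] if 0 else np.linalg.eigh(np.cov(s[:,:2].T))[1][:,1]
t=(s[:,:2]-c)@u;print(c,u,t.min(),t.max(),c+u*np.percentile(t,[1,99])[:,None])
pm=box(((Z>.008)&(Z<.035)).astype(np.uint8),295,425,140,270)
pp=(P[pm>0][:,:2]*1000).astype(np.float32);print('plate',len(pp),cv2.minEnclosingCircle(pp),cv2.minAreaRect(pp))
# dish, tomato from side
z=np.load('side0.npz');im,d=z['im'],z['d'];P=pts('side',d);hsv=cv2.cvtColor(im,cv2.COLOR_BGR2HSV)
tm=box(((hsv[...,1]>150)&((hsv[...,0]<6)|(hsv[...,0]>172))).astype(np.uint8),225,260,180,210)
print('tomato',tm.sum(),np.median(P[tm>0],0))
dm=box(((hsv[...,0]>95)&(hsv[...,0]<125)&(hsv[...,1]>90)).astype(np.uint8),205,275,175,215)
dp=P[dm>0];print('dish',dm.sum(),dp.mean(0),cv2.minEnclosingCircle((dp[:,:2]*1000).astype(np.float32)))
hm=box(((hsv[...,0]>8)&(hsv[...,0]<28)&(hsv[...,1]>90)&(hsv[...,2]>90)).astype(np.uint8),220,250,192,230)
s=P[hm>0];s=s[(s[:,2]>.02)&(s[:,2]<.06)];print('handle side',len(s),cv2.minAreaRect((s[:,:2]*1000).astype(np.float32)))
E
python3 m.py
```

```text
riser ((547.0259399414062, 245.85006713867188), (200.14332580566406, 271.0126647949219), 76.39836883544922) 0.12756745232216
[[391.78613  180.452   ]
 [655.1981   116.717995]
 [702.26575  311.24814 ]
 [438.85376  374.98215 ]]
hsv handle [ 16 182 198] [ 16 180 154] [ 18 100 173] 0.04789879487304586
406 386 0.04623302111119511
handle ((490.30169677734375, 75.65013122558594), (126.46623229980469, 15.793428421020508), 79.09281158447266)
[0.49052288 0.07545341] [0.18928921 0.98192138] -0.06308148116309494 0.06338409860148869 [[0.4789185  0.01525669]
 [0.50216865 0.13586479]]
plate 6466 ((622.174072265625, -136.4966278076172), 120.19843292236328) ((622.6968383789062, -136.94801330566406), (237.86166381835938, 237.3802490234375), 88.91542053222656)
tomato 54 [0.51797645 0.19450154 0.0276274 ]
dish 0 [nan nan nan] ((0.0, 0.0), 0.0)
handle side 234 ((494.1112365722656, 81.85868835449219), (152.9955291748047, 22.994155883789062), 83.9478759765625)m.py:25: RuntimeWarning: Mean of empty slice.
  dp=P[dm>0];print('dish',dm.sum(),dp.mean(0),cv2.minEnclosingCircle((dp[:,:2]*1000).astype(np.float32)))
  ret = um.true_divide(
```

```bash
cat > g.py <<'E'
import sys
from h import *
from scipy.spatial.transform import Rotation as R
def show(x,y,z,psi):
    o=ctrl.get_obs();p=np.array(o['tool_pos']);r=R.from_rotvec(o['tool_rot'])
    c,s=np.cos(np.radians(psi)),np.sin(np.radians(psi))
    T=R.from_matrix(np.array([[c,s,0],[s,-c,0],[0,0,-1]]))
    M=r.as_matrix();psi0=np.degrees(np.arctan2(M[1,0],M[0,0]))
    print('t',round(o['t'],2),'tcp',p.round(4),'psi',round(psi0,2),'tilt',np.degrees(np.arccos(-M[2,2])).round(2),'open',o['opening'],'gf',o['grip_force'],'F',np.round(o['contact_force'],2),'q',np.round(o['q'],2))
    print('shift/0.6',(M.T@(np.array([x,y,z])-p)/.6).round(4),'turn/90',((r.inv()*T).as_rotvec()/(np.pi/2)).round(4))
if __name__=='__main__': show(*map(float,sys.argv[1:]))
E
python3 g.py .484 .042 .25 79.1
```

```text
t 0.1 tcp [ 0.1958 -0.5931  0.3028] psi 18.27 tilt 0.11 open 0.08545155657401697 gf 0.0 F [-0.03  0.66 -0.34] q [-1.37  0.05  1.61  0.    1.48 -0.12]
shift/0.6 [ 0.7879 -0.8544  0.0898] turn/90 [-0.001  -0.0008 -0.6759]
```

Call:
{"op": "apply_moves", "data": {
  "rows": [0.788,-0.854,0.09,-0.001,-0.001,-0.676,0.788,-0.854,0.09,-0.001,-0.001,-0.676,0.788,-0.854,0.09,-0.001,-0.001,-0.676,0.788,-0.854,0.09,-0.001,-0.001,-0.676,0.788,-0.854,0.09,-0.001,-0.001,-0.676,0.788,-0.854,0.09,-0.001,-0.001,-0.676,0.788,-0.854,0.09,-0.001,-0.001,-0.676,0.788,-0.854,0.09,-0.001,-0.001,-0.676,0.788,-0.854,0.09,-0.001,-0.001,-0.676,0.788,-0.854,0.09,-0.001,-0.001,-0.676,0.788,-0.854,0.09,-0.001,-0.001,-0.676,0.788,-0.854,0.09,-0.001,-0.001,-0.676,0.788,-0.854,0.09,-0.001,-0.001,-0.676,0.788,-0.854,0.09,-0.001,-0.001,-0.676,0.788,-0.854,0.09,-0.001,-0.001,-0.676,0.788,-0.854,0.09,-0.001,-0.001,-0.676,0.788,-0.854,0.09,-0.001,-0.001,-0.676,0.788,-0.854,0.09,-0.001,-0.001,-0.676,0.788,-0.854,0.09,-0.001,-0.001,-0.676,0.788,-0.854,0.09,-0.001,-0.001,-0.676],
  "grip": 1
}}

```text
t: 2.1
tool_pos: [0.4842, 0.0404, 0.2501]
tool_rot: [2.422, 1.997, -0.001]
contact_force: [0.4, -0.0, 0.1]
opening: 0.0858
grip_force: 0.0
```

```bash
python3 g.py .484 .042 .09 79.1; python3 - <<'E'
from h import *
im,d=ctrl.get_image('side');cv2.imwrite('pics/side1.png',cv2.resize(im[120:270,140:340],None,fx=4,fy=4))
E
```

```text
t 2.1 tcp [0.4842 0.0404 0.2501] psi 79.0 tilt 0.13 open 0.08583369905205876 gf 0.0 F [ 0.38 -0.04  0.13] q [-0.07 -0.25  1.99 -0.    1.41  0.12]
shift/0.6 [ 0.0031 -0.0011  0.2668] turn/90 [ 0.0006  0.0013 -0.0011]
```

View pics/side1.png

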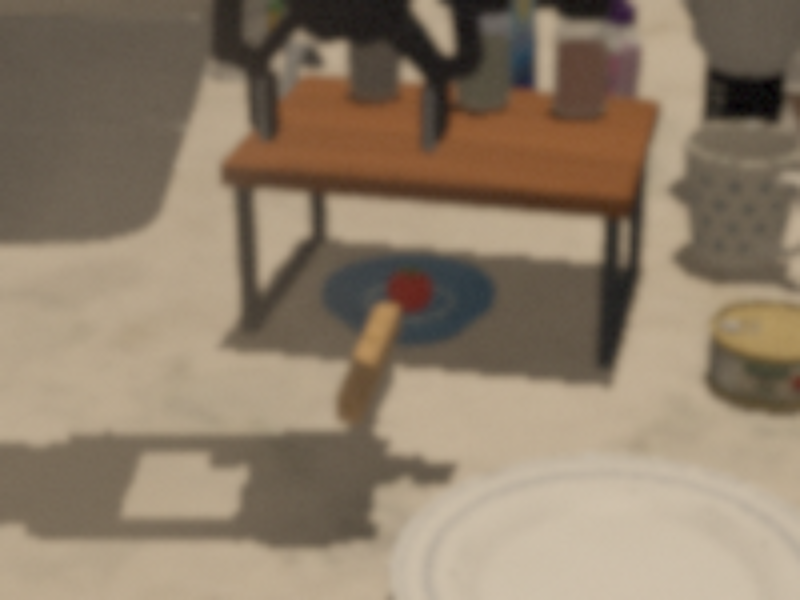

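The gripper hovers with its fingers straddling the handle line (tip end at about (355,410) in the crop). The tomato is central in the dish at (410,292). Next I go down.

Call:
{"op": "apply_moves", "data": {
  "rows": [0.003,-0.001,0.05,0,0.001,-0.001,0.003,-0.001,0.1,0,0.001,-0.001,0.003,-0.001,0.15,0,0.001,-0.001,0.003,-0.001,0.19,0,0.001,-0.001,0.003,-0.001,0.22,0,0.001,-0.001,0.003,-0.001,0.24,0,0.001,-0.001,0.003,-0.001,0.255,0,0.001,-0.001,0.003,-0.001,0.262,0,0.001,-0.001,0.003,-0.001,0.266,0,0.001,-0.001,0.003,-0.001,0.266,0,0.001,-0.001,0.003,-0.001,0.266,0,0.001,-0.001]
}}

```text
t: 3.25
tool_pos: [0.4846, 0.0428, 0.091]
tool_rot: [2.419, 2.001, 0.002]
contact_force: [1.4, -0.1, 0.4]
opening: 0.0854
grip_force: 0.0
```

```bash
python3 g.py .484 .042 .09 79.1; python3 - <<'E'
from h import *
im,d=ctrl.get_image('side');cv2.imwrite('pics/side2.png',cv2.resize(im[120:270,140:340],None,fx=4,fy=4))
E
```

```text
t 3.25 tcp [0.4846 0.0428 0.091 ] psi 79.19 tilt 0.11 open 0.08542308220965472 gf 0.0 F [ 1.44 -0.14  0.43] q [-0.06 -0.04  2.09 -0.    1.09  0.12]
shift/0.6 [-0.0015 -0.0007  0.0017] turn/90 [0.0012 0.0002 0.0011]
```

View pics/side2.png

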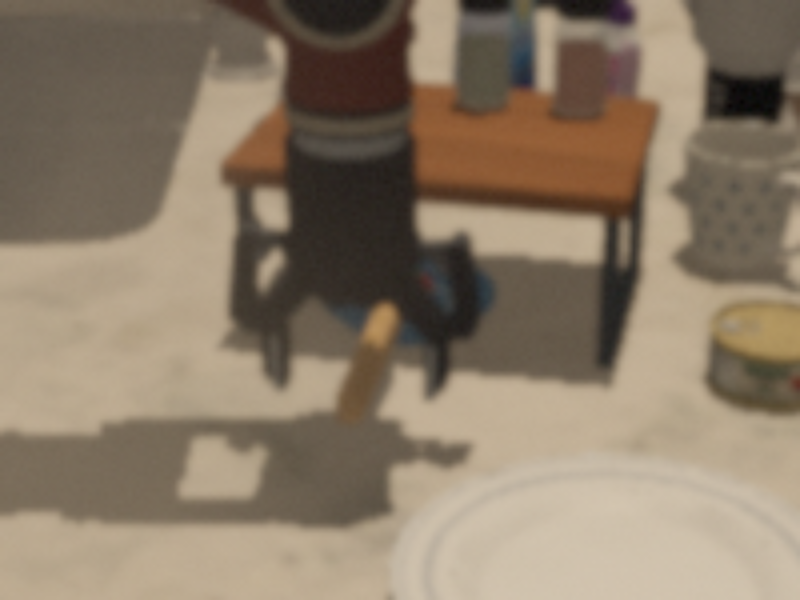

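The fingers (at about (280,380) and (437,385)) sit on both sides of the handle (365,360). I'll close gently and then firm up the grip.

Call:
{"op": "apply_moves", "data": {
  "rows": [0,0,0,0,0,0,0,0,0,0,0,0,0,0,0,0,0,0,0,0,0,0,0,0,0,0,0,0,0,0,0,0,0,0,0,0,0,0,0,0,0,0,0,0,0,0,0,0],
  "grip": 0.27,
  "grip_force": 20
}}

```text
t: 4.1
tool_pos: [0.484, 0.0428, 0.0903]
tool_rot: [2.42, 2.002, -0.0]
contact_force: [0.2, 0.3, -0.1]
opening: 0.0228
grip_force: 0.0
```

Call:
{"op": "apply_moves", "data": {
  "rows": [0,0,0,0,0,0,0,0,0,0,0,0,0,0,0,0,0,0,0,0,0,0,0,0,0,0,0,0,0,0,0,0,0,0,0,0],
  "grip": 0,
  "grip_force": 20
}}

```text
t: 4.7
tool_pos: [0.4841, 0.0428, 0.0904]
tool_rot: [2.42, 2.002, 0.0]
contact_force: [0.4, 0.4, 0.7]
opening: 0.016
grip_force: 21.9
```

Call:
{"op": "apply_moves", "data": {
  "rows": [0,0,0,0,0,0,0,0,0,0,0,0,0,0,0,0,0,0,0,0,0,0,0,0,0,0,0,0,0,0],
  "grip": 0,
  "grip_force": 100
}}

```text
t: 5.2
tool_pos: [0.4841, 0.0428, 0.0904]
tool_rot: [2.42, 2.002, 0.0]
contact_force: [0.6, -0.2, 1.8]
opening: 0.0144
grip_force: 98.8
```

```bash
python3 g.py .484 .042 .105 79.1
```

```text
t 5.2 tcp [0.4841 0.0428 0.0904] psi 79.19 tilt 0.05 open 0.014391146556525566 gf 98.75385046005249 F [ 0.59 -0.21  1.75] q [-0.06 -0.04  2.09 -0.    1.09  0.12]
shift/0.6 [-0.0014  0.     -0.0243] turn/90 [0.0005 0.0003 0.001 ]
```

Call:
{"op": "apply_moves", "data": {
  "rows": [0,0,-0.0005,0,0,0,0,0,-0.002,0,0,0,0,0,-0.004,0,0,0,0,0,-0.007,0,0,0,0,0,-0.01,0,0,0,0,0,-0.013,0,0,0,0,0,-0.016,0,0,0,0,0,-0.018,0,0,0,0,0,-0.0195,0,0,0,0,0,-0.02,0,0,0,0,0,-0.02,0,0,0,0,0,-0.02,0,0,0]
}}

```text
t: 6.4
tool_pos: [0.484, 0.0428, 0.1022]
tool_rot: [2.42, 2.002, -0.0]
contact_force: [0.9, -0.3, -1.9]
opening: 0.0148
grip_force: 98.6
```

```bash
python3 g.py .446 -.153 .102 79.1; python3 - <<'E'
from h import *
im,d=ctrl.get_image('side');cv2.imwrite('pics/side3.png',cv2.resize(im[120:270,140:340],None,fx=4,fy=4))
E
```

```text
t 6.4 tcp [0.484  0.0428 0.1022] psi 79.2 tilt 0.04 open 0.01477673266983468 gf 98.62879157066345 F [ 0.88 -0.33 -1.92] q [-0.06 -0.06  2.09 -0.    1.11  0.12]
shift/0.6 [-0.3325 -0.001   0.0006] turn/90 [0.0003 0.0003 0.0011]
```

View pics/side3.png

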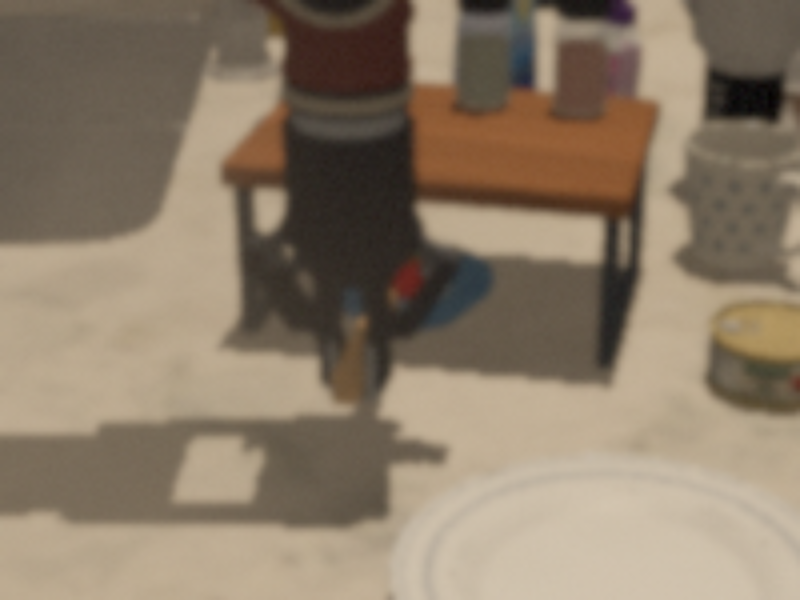

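The dish has come off the worktop with the grip firm: the measured load is 1.9 N, which matches its weight, and the tomato is at (407,280) in the crop. Next I draw it out.

Call:
{"op": "apply_moves", "data": {
  "rows": [-0.0012,0,0,0,0,0,-0.0046,0,0,0,0,0,-0.01,0,0,0,0,0,-0.0173,0,0,0,0,0,-0.026,0,0,0,0,0,-0.036,0,0,0,0,0,-0.047,0,0,0,0,0,-0.0585,0,0,0,0,0,-0.0706,0,0,0,0,0,-0.083,0,0,0,0,0,-0.0954,0,0,0,0,0,-0.1075,0,0,0,0,0,-0.119,0,0,0,0,0,-0.13,0,0,0,0,0,-0.14,0,0,0,0,0,-0.149,0,0,0,0,0,-0.156,0,0,0,0,0,-0.1614,0,0,0,0,0,-0.1648,0,0,0,0,0,-0.166,0,0,0,0,0]
}}

```text
t: 8.45
tool_pos: [0.4654, -0.0551, 0.1024]
tool_rot: [2.42, 2.002, 0.0]
contact_force: [0.2, -0.2, -1.9]
opening: 0.0143
grip_force: 98.6
```

Call:
{"op": "apply_moves", "data": {
  "rows": [-0.0012,0,0,0,0,0,-0.0046,0,0,0,0,0,-0.01,0,0,0,0,0,-0.0173,0,0,0,0,0,-0.026,0,0,0,0,0,-0.036,0,0,0,0,0,-0.047,0,0,0,0,0,-0.0585,0,0,0,0,0,-0.0706,0,0,0,0,0,-0.083,0,0,0,0,0,-0.0954,0,0,0,0,0,-0.1075,0,0,0,0,0,-0.119,0,0,0,0,0,-0.13,0,0,0,0,0,-0.14,0,0,0,0,0,-0.149,0,0,0,0,0,-0.156,0,0,0,0,0,-0.1614,0,0,0,0,0,-0.1648,0,0,0,0,0,-0.166,0,0,0,0,0]
}}

```text
t: 10.45
tool_pos: [0.4467, -0.153, 0.1024]
tool_rot: [2.42, 2.002, 0.0]
contact_force: [0.1, 0.2, -2.3]
opening: 0.0144
grip_force: 98.6
```

```bash
cat > look.py <<'E'
import sys
from h import *
k=sys.argv[1]
def box(a,p,r):
    return a&(np.linalg.norm(p[...,:2]-r,axis=-1)<.13)
import g
o=ctrl.get_obs();p=np.array(o['tool_pos']);M=g.R.from_rotvec(o['tool_rot']).as_matrix()
pred=(p+.17*M[:,0]+.09*M[:,2]);print('pred dish',pred)
A=[]
for n in('top','side'):
    im,d=ctrl.get_image(n);P=pts(n,d);hsv=cv2.cvtColor(im,cv2.COLOR_BGR2HSV)
    A.append(im)
    H,S,V=[hsv[...,i].astype(int) for i in range(3)]
    b=box((H>92)&(H<130)&(S>80)&(V>25),P,pred[:2]);q=P[b]
    if len(q)>20:
        X=np.c_[q[:,:2]-q[:,:2].mean(0),np.ones(len(q))];f=np.linalg.lstsq(X,q[:,2],rcond=None)[0]
        print(n,'blue',len(q),cv2.minEnclosingCircle((q[:,:2]*1000).astype(np.float32)),'z5-95',np.percentile(q[:,2],[5,50,95]).round(4),'slope deg',np.degrees(f[:2]).round(2))
    rr=box(((H<7)|(H>172))&(S>150)&(V>50),P,pred[:2]);q=P[rr]
    if len(q)>5: print(n,'tomato',len(q),np.median(q,0).round(4),q.max(0).round(4),cv2.minEnclosingCircle((q[:,:2]*1000).astype(np.float32)))
cv2.imwrite(f'pics/{k}.png',np.hstack([A[0][80:400,100:440],A[1][100:420,100:440]]))
E
python3 look.py a; python3 g.py .446 -.153 .21 79.1
```

```text
pred dish [0.4785941  0.01397856 0.01232274]
top blue 1924 ((478.05438232421875, 12.644112586975098), 59.6204833984375) z5-95 [0.0204 0.0298 0.0362] slope deg [23.94 17.72]
top tomato 1032 [ 0.4319 -0.0788  0.3757] [0.5196 0.0424 1.0598] ((455.4689636230469, -27.4161434173584), 94.74534606933594)
side blue 133 ((504.02044677734375, 0.4230365753173828), 48.36451721191406) z5-95 [0.0278 0.0326 0.0368] slope deg [ 8.64 -4.14]
side tomato 31 [ 0.3996 -0.0789  0.373 ] [0.4761 0.0022 0.397 ] ((440.4818115234375, -50.269683837890625), 61.97325897216797)
t 10.55 tcp [ 0.4467 -0.1528  0.1024] psi 79.2 tilt 0.03 open 0.014461476524322057 gf 98.62878084182739 F [-0.68  1.26 -1.77] q [-0.49 -0.09  2.12 -0.    1.12 -0.3 ]
shift/0.6 [-0.0006 -0.001  -0.1794] turn/90 [0.0003 0.0003 0.0011]
```

View pics/a.png

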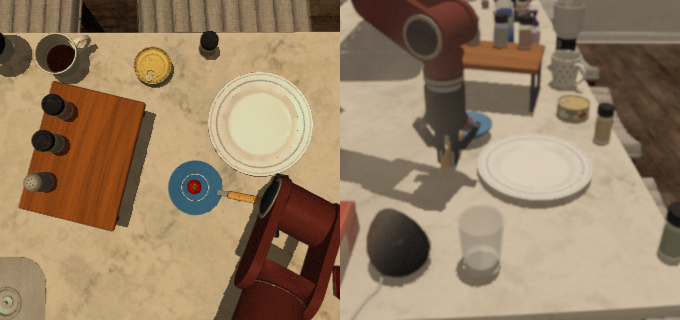

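The top half shows the dish fully out of the riser at (195,187) in the crop, with the tomato in the centre of the ring. The dish centre matches my prediction to within 2 mm. Next come the lift and the first half of the turn.

Call:
{"op": "apply_moves", "data": {
  "rows": [0,0,-0.0013,0,0,0,0,0,-0.005,0,0,0,0,0,-0.011,0,0,0,0,0,-0.0187,0,0,0,0,0,-0.028,0,0,0,0,0,-0.039,0,0,0,0,0,-0.0507,0,0,0,0,0,-0.0634,0,0,0,0,0,-0.0765,0,0,0,0,0,-0.09,0,0,0,0,0,-0.1035,0,0,0,0,0,-0.1166,0,0,0,0,0,-0.1293,0,0,0,0,0,-0.141,0,0,0,0,0,-0.152,0,0,0,0,0,-0.161,0,0,0,0,0,-0.169,0,0,0,0,0,-0.175,0,0,0,0,0,-0.1787,0,0,0,0,0,-0.18,0,0,0]
}}

```text
t: 12.55
tool_pos: [0.4467, -0.1528, 0.2106]
tool_rot: [2.42, 2.002, 0.0]
contact_force: [0.4, -0.4, -1.5]
opening: 0.0148
grip_force: 98.6
```

Call:
{"op": "apply_moves", "data": {
  "rows": [0,0,0,0,0,0.0037,0,0,0,0,0,0.0144,0,0,0,0,0,0.0313,0,0,0,0,0,0.0536,0,0,0,0,0,0.0805,0,0,0,0,0,0.111,0,0,0,0,0,0.145,0,0,0,0,0,0.181,0,0,0,0,0,0.219,0,0,0,0,0,0.2575,0,0,0,0,0,0.296,0,0,0,0,0,0.334,0,0,0,0,0,0.37,0,0,0,0,0,0.404,0,0,0,0,0,0.4345,0,0,0,0,0,0.4614,0,0,0,0,0,0.4837,0,0,0,0,0,0.5006,0,0,0,0,0,0.5113,0,0,0,0,0,0.515]
}}

```text
t: 14.55
tool_pos: [0.4466, -0.1527, 0.2103]
tool_rot: [3.013, 0.887, -0.0]
contact_force: [0.8, 0.2, -2.2]
opening: 0.0142
grip_force: 98.5
```

```bash
python3 look.py b; python3 g.py .457 -.097 .21 -13.6
```

```text
pred dish [ 0.58945598 -0.06066868  0.12026286]
top blue 2342 ((571.17724609375, -32.99600601196289), 91.32865905761719) z5-95 [0.128  0.1376 0.1434] slope deg [-19.14  30.24]
top tomato 572 [ 0.4923 -0.1119  0.4481] [0.6043 0.0424 1.0598] ((511.1351623535156, -51.21357345581055), 93.94646453857422)
side blue 508 ((588.59814453125, -69.84258270263672), 58.04793167114258) z5-95 [0.1304 0.1398 0.144 ] slope deg [ 1.18 -0.01]
side tomato 247 [ 0.5043 -0.1247  0.394 ] [ 0.6011 -0.0661  0.4572] ((538.2014770507812, -96.83338928222656), 68.00032043457031)
t 14.65 tcp [ 0.4466 -0.1528  0.2103] psi 32.84 tilt 0.03 open 0.014228290373988999 gf 98.54378700256348 F [-0.09  0.34 -1.75] q [-0.49 -0.25  2.05 -0.    1.34  0.51]
shift/0.6 [ 0.065  -0.0687  0.0005] turn/90 [ 3.00e-04 -1.00e-04  5.16e-01]
```

View pics/b.png

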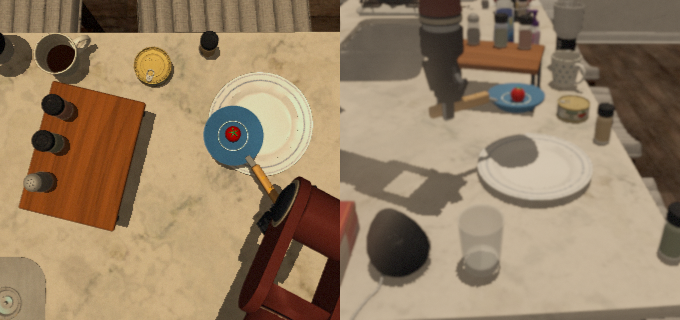

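The dish is lifted and halfway through its turn, at (233,135) in the crop, with the tomato centred on it. I'll do the second half of the turn with the shift to the plate's centre.

Call:
{"op": "apply_moves", "data": {
  "rows": [0.0005,-0.0005,0,0,0,0.0037,0.0018,-0.0019,0,0,0,0.0144,0.0039,-0.0042,0,0,0,0.0313,0.0068,-0.0071,0,0,0,0.0536,0.0102,-0.0107,0,0,0,0.0805,0.014,-0.0148,0,0,0,0.111,0.0183,-0.0194,0,0,0,0.145,0.0229,-0.0242,0,0,0,0.181,0.0276,-0.0292,0,0,0,0.219,0.0325,-0.0344,0,0,0,0.2575,0.0374,-0.0395,0,0,0,0.296,0.0421,-0.0445,0,0,0,0.334,0.0467,-0.0493,0,0,0,0.37,0.051,-0.0539,0,0,0,0.404,0.0548,-0.058,0,0,0,0.4345,0.0582,-0.0616,0,0,0,0.4614,0.0611,-0.0645,0,0,0,0.4837,0.0632,-0.0668,0,0,0,0.5006,0.0645,-0.0682,0,0,0,0.5113,0.065,-0.0687,0,0,0,0.515]
}}

```text
t: 16.65
tool_pos: [0.457, -0.0968, 0.2103]
tool_rot: [3.12, -0.37, 0.001]
contact_force: [-0.3, 0.2, -2.8]
opening: 0.0143
grip_force: 98.6
```

Call:
{"op": "apply_moves", "data": {
  "rows": [0,0,0,0,0,0,0,0,0,0,0,0,0,0,0,0,0,0,0,0,0,0,0,0,0,0,0,0,0,0,0,0,0,0,0,0,0,0,0,0,0,0,0,0,0,0,0,0,0,0,0,0,0,0,0,0,0,0,0,0]
}}

```text
t: 17.65
tool_pos: [0.4571, -0.097, 0.2104]
tool_rot: [3.119, -0.369, 0.001]
contact_force: [0.8, -0.1, -1.8]
opening: 0.0142
grip_force: 98.6
```

```bash
python3 look.py c; python3 g.py .457 -.097 .21 -13.6
```

```text
pred dish [ 0.62239947 -0.13676748  0.1204865 ]
top blue 2317 ((618.3386840820312, -135.04833984375), 60.176151275634766) z5-95 [0.128  0.1375 0.1435] slope deg [ 0.02 -0.2 ]
top tomato 152 [ 0.6175 -0.1325  0.1508] [ 0.6341 -0.1212  0.1581] ((620.8588256835938, -136.3081512451172), 15.661837577819824)
side blue 798 ((617.800537109375, -139.16287231445312), 61.01816940307617) z5-95 [0.1319 0.1404 0.1445] slope deg [-0.01 -0.65]
side tomato 158 [ 0.618  -0.1513  0.1472] [ 0.6322 -0.0711  0.4268] ((568.8703002929688, -114.45417022705078), 72.70866394042969)
t 17.75 tcp [ 0.4571 -0.097   0.2104] psi -13.51 tilt 0.04 open 0.014356392725971643 gf 98.55861783027649 F [ 0.45  0.46 -2.09] q [-0.37 -0.26  2.06 -0.    1.34  1.44]
shift/0.6 [-0.0001  0.      0.0006] turn/90 [ 0.0003 -0.0004  0.001 ]
```

View pics/c.png

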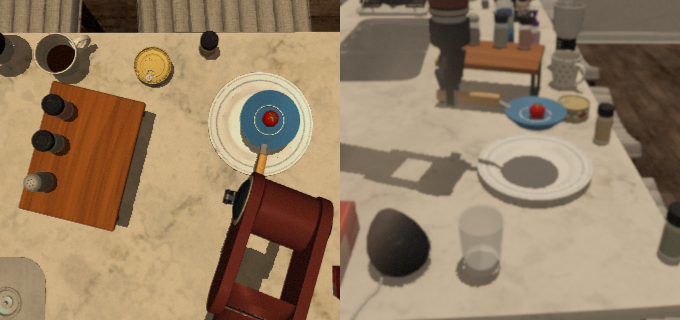

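The dish is level over the plate, at (270,120) in the crop, with its centre about 4 mm from the plate's. The tomato is centred and the handle points toward the robot.

```bash
python3 -c "
from station import ctrl
print(ctrl.finish_job())"
```

```text
the job is handed in; nothing more can be done
None
```

The job is handed in: the dish was drawn out, lifted and turned a quarter, and is held level about 12 cm above the worktop (10 cm above the plate's rim) and about 4 mm off the plate's centre, with the tomato centred; the hand-in call returned no verdict.

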